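Set the press-and-turn programme dial and start the wash

ROBOT

A 7-joint arm with a two-finger parallel gripper is mounted at the origin on the work surface. World frame = base frame: x ahead of the robot, y to its left, z up, the work surface at z = 0. Lengths are in mm, angles in degrees, forces in N, time in s.
With the tool pointing down it reaches from about 425 to 975 mm from the base axis. Payload 16.7 kg.
Tool frame: the origin (TCP) lies midway between the tips of the shut fingers; the grasp point (between the pads) lies 19 mm behind it; z points along the fingers, y is the direction in which the jaws open and shut (so a half turn about z gives the same grasp; the last joint's range is limited). The gripper opens to 85 mm and grips with 20 to 120 N. Pads are 22 mm wide; open, the fingers measure 114 mm over their backs; the gripper's body (76 mm by 85 mm) begins 54 mm behind the grasp point. The pads swing forward as they close: fully open they stand 13 mm farther back than shut.
Start: joints at [-74.57, 24.414, 4.234, 92.017, -1.954, 63.644, -3.845], TCP at [274.499, 616.625, 231.302] pointing down, gripper open.
Joint ranges: [-163.25, 163.25], [-28.42, 122.38], [-70.27, 78.77], [12.13, 141.07], [-58.53, 238.53], [9.26, 117.41], [-156.51, 156.51]. Speed limits (degrees/s): [108.29, 108.29, 136.94, 136.94, 172.46, 172.46, 172.46].

INTERFACE

Orientations are given as a 3x3 rotation matrix whose columns are the frame's x, y, z axes.
In Python, from rig import env gives the robot as it stands.
- The arm moves only by the shell command python3 -m crank 'ROWS' [FORCE]. ROWS is JSON, a list of rows, each a list of 3 entries, a list of its own where there are three numbers: the shift along the tool's x, y, z in mm, then the turn, a rotation vector about the tool's x, y, z in rad, then the finger opening in mm, from 0 to 85.4. In form: [[[x, y, z], [ax, ay, az], hand], ...]. A call has 1 to 8 rows; each row shifts and turns the commanded pose from where the row before left it, along the tool's axes as they then stand; what a row does not reach is not made up. A row lasts 1/10 s, in which the tool goes at most 50 mm and 8.59 degrees, less where a joint would pass 70% of its speed; a pose out of reach is approached as far as the arm can. A call is refused whole if a number of a shift passes 50 or a number of a turn 0.15, either way. A call with a gripper value outside its range is refused whole. The fingers move at their own pace and stop on an object; FORCE is the grip in N (left out, the last holds). Time passes only in rows, so rows that do not move let the fingers close. It gives the time, the measured TCP pose, the force and the opening at its end, in the units of the state.
- env.read_state(): the state, without advancing time (a new reading comes with each control period).
- env.read_camera(name): name is "scene" or "top"; returns a dict with "image" (384x512x3 uint8, blue, green, red), "z_map" (384x512 float32, mm along the optical axis (not along the pixel's ray), 0 where there is no reading), "mtx" (3x3 intrinsics, pixels), "distortion" ([k1, k2, p1, p2, k3] as OpenCV has them; the pictures are not rectified), "R" (3x3) and "t" (3): a world point X has camera coordinates R X + t. Camera axes: x right, y down, z forward; pixel columns grow to the right and rows downward; lengths in mm; the calibration is good to about 2 mm. A picture is of the moment at which its call begins.
- env.job_done(): hands the job in, once; it reports no verdict.
The state is a dict: "clock": time; "joint_pos": joint angles; "qvel": joint speeds; "effort": joint torques, N m; "tcp_pos": TCP position; "orientation": TCP orientation; "contact_force": force on the tool from outside, world axes, zero at the start; "torque": the same for the moment, N m; "width": opening from 0.0 (shut) to 1.0 (fully open).
Only numpy, scipy, OpenCV 4.12 (cv2) and the standard library are available. Lean on these libraries where they do the work, as an engineer would, in place of code of your own. Each camera call takes 0.05 s, during which the arm holds its last target. There are 200 camera calls.

TASK

Set the washer's programme dial to the stop where the small round peg stands, then push the start button all the way down and let it come back. The dial is child-locked: pinch its bar, press the grey collar under it down with the fingertips just hard enough to free it, keep it pressed while you turn clockwise click by click, and let the collar pop back up at the right stop; never force it round against the lock or force the collar to the bottom of its travel. Press start only once the dial is set, and leave the bottle, carton and cup where they are.

Things in the scene. Friction and masses are not known exactly. Their poses are not given: they have to be found in the camera images.
- dial: Pointer ring of the programme dial: flat metal ring, 88 mm across, 4 mm thick, on the console's top, with a dark square nose on its rim (to radius 54 mm). Turns about its vertical axis, never moves up or down. Origin: on the axis, level with the console's flat top. x axis: horizontal, from the axis through the nose; the grip bar lies along it and turns with it (black line at the nose end).
- dial_axis (a point): On the dial's axis, level with the console's top. Around the metal grip bar (50 mm long, 14 thick, top 50 mm up) lies the lock collar, a flat grey disc 68 mm across, its top 20 mm up, give or take 6 mm: unmeasured and new each time, so feel for it. Fingers 40 mm apart clear the bar. Pinching turns it, but it floats (sinks 25 mm under 2 N) and frees nothing: the fingertips must press the collar.
- dial_press (a joint): How far the lock collar is pressed in (m): 0 up at rest, grows downward. Spring: 6 N to start, then 2.5 N per mm. The child lock bars turning until about 3.5 mm (15 N) in; past 7 mm (23 N) the catch is strained; bottom at 9 mm. Let go in a stop, it pops up and locks.
- pointer (a point): Point on the pointer line, 62 mm from the dial's axis, 4 mm above the console's top: just beyond the nose, on the circle of stop marks; it lies over a mark when the dial is at that stop. Stops are 30 degrees apart; about 0.15 N m passes a click, and the dial centres itself in a stop when let go. It starts at the first stop, an end stop: it turns only clockwise from above, 6 clicks in all.
- marker_top (a point): Centre of the top of the programme peg: plain round dark metal peg, 14 mm across, 10 mm high, fixed on the console's top, 62 mm from the dial's axis. It marks the wanted stop: 2, 3, 4 or 5 clicks clockwise of the start. The other stops have only flat 6 mm dots.
- start_top (a point): Centre of the top of the start button: a round white button, 28 mm in diameter in a 44 mm grey collar 12 mm high, its top 18 mm above the console's flat top. Press straight down.
- start (a joint): Travel of the start button (m): 0 up, 0.006 fully down, which takes about 6 N; springs back.
- console: The white control console, 240 mm (its x) by 360 mm (its y) and 50 mm high, fixed on the worktop. Origin at the centre of its underside; in its frame the dial's axis is at x 0, y 60 mm and the button at x -20, y -110 mm.
- softener: Bystander: white bottle, 68 mm diameter, 170 mm high, beside the console; origin at the centre of its underside.
- powder_box: Bystander: upright blue carton 100 x 65 x 120 mm beside the console; origin at the centre of its underside.
- scoop_cup: Bystander: clear cup, 68 mm across, 60 mm high, beside the console; origin at the centre of its underside.

How it is judged:
By the outcome, as a careful person would: the job done as asked, in the order asked, and still so for the second after the job is handed in, with the robot touching nothing.
It also fails if it takes over 72 s, if anything falls off the work surface, if the arm or the gripper's body presses on something with over 40 N, if the wrist force passes 120 N, or if a joint passes its speed limit or range.

## Working session

There is one attempt and no reset: what is moved stays moved. The work goes in short steps, Python scripts to look and compute and a shell command to move; the robot and the scene stay as the last step left them, time stands still between calls to the robot, and variables do not carry over. Pictures are saved under pics/ and viewed, about 8 in all and at most 12, crops included, and the job is handed in when it is done.

```bash
ls; mkdir -p pics; python3 - <<'E'
from rig import env
import cv2,numpy as np
s=env.read_state();print({k:np.round(v,3).tolist() for k,v in s.items()})
for n in("scene","top"):
    c=env.read_camera(n);cv2.imwrite(f"pics/{n}0.png",c["image"]);np.savez(f"{n}0.npz",**c)
    print(n,np.round(c["R"],3).tolist(),np.round(c["t"]),c["mtx"].round(1).tolist(),c["distortion"])
E
```

```text
pics
{'clock': 0.0, 'joint_pos': [-74.569, 24.451, 4.231, 92.055, -1.955, 63.645, -3.846], 'qvel': [-0.035, 0.027, -0.066, 0.01, -0.04, -0.182, -0.036], 'effort': [-0.0, -94.978, 3.76, -46.351, 0.019, 0.01, 0.0], 'tcp_pos': [274.354, 616.245, 230.572], 'orientation': [[-0.914, 0.407, -0.0], [0.407, 0.914, -0.001], [-0.0, -0.001, -1.0]], 'contact_force': [-0.512, 0.412, -0.153], 'torque': [-0.067, 0.018, -0.0], 'width': 1.0}
scene [[-0.895, 0.447, 0.001], [0.271, 0.544, -0.795], [-0.355, -0.711, -0.607]] [ 552. -118. 1114.] [[399.0, 0.0, 256.8], [0.0, 399.0, 192.2], [0.0, 0.0, 1.0]] [-0.08769433  0.          0.          0.          0.        ]
top [[0.001, -1.0, 0.006], [-0.988, -0.002, -0.152], [0.152, -0.006, -0.988]] [  8. 626. 956.] [[387.8, 0.0, 256.8], [0.0, 387.8, 197.1], [0.0, 0.0, 1.0]] [-0.08658125  0.          0.          0.          0.        ]
```

View pics/scene0.png

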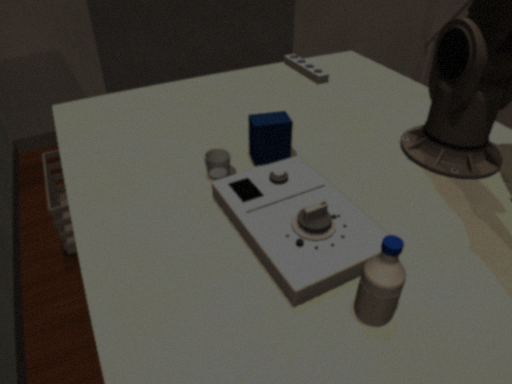

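View pics/top0.png

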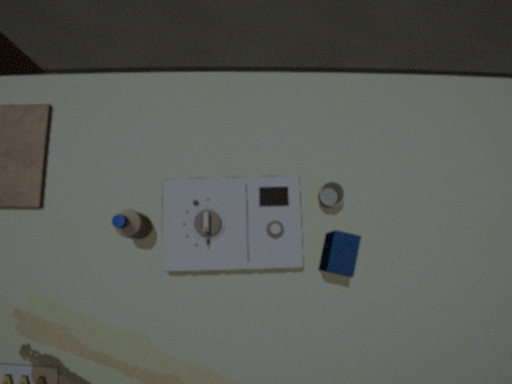

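The scene picture shows the console with dial at about (316,222), button (279,177), peg (300,243). The top picture shows the dial at (207,223) with its nose toward the robot, the button at (275,229) and the peg near (196,203), which looks like 5 clicks clockwise. Next I'll measure these.

```bash
cat > h.py <<'E'
import numpy as np,cv2
def ray(c,px,z):
    p=cv2.undistortPoints(np.float64(px).reshape(-1,1,2),c["mtx"],c["distortion"]).reshape(-1,2)
    d=np.c_[p,np.ones(len(p))]@c["R"]; o=-c["R"].T@c["t"]
    return o+d*((z-o[2])/d[:,2])[:,None]
def proj(c,X):
    return cv2.projectPoints(np.float64(X).reshape(-1,1,3),cv2.Rodrigues(c["R"])[0],c["t"],c["mtx"],c["distortion"])[0].reshape(-1,2)
E
python3 - <<'E'
from h import *
c=dict(np.load("top0.npz"));im=c["image"];h=cv2.cvtColor(im,cv2.COLOR_BGR2HSV)
z=c["z_map"];vv,uu=np.mgrid[:384,:512]
p=cv2.undistortPoints(np.float64(np.c_[uu.ravel(),vv.ravel()]).reshape(-1,1,2),c["mtx"],c["distortion"]).reshape(-1,2)
W=((np.c_[p,np.ones(len(p))]*z.reshape(-1,1)-c["t"])@c["R"]).reshape(384,512,3)
m=((W[...,2]>35)&(z>0)).astype(np.uint8); m[:,:158]=0;m[:,306:]=0;m[:165]=0;m[285:]=0
m=cv2.morphologyEx(m,cv2.MORPH_OPEN,np.ones((5,5)))
print("top z",np.median(W[...,2][m>0]))
cnt=max(cv2.findContours(m,0,2)[0],key=cv2.contourArea)
w=ray(c,cnt.reshape(-1,2),50)[:,:2].astype(np.float32)
print("console",cv2.minAreaRect(w))
for u0,v0 in((207,223),(275,229)):
    k=W[v0-8:v0+9,u0-8:u0+9]; print(np.round(k[::4,::4,2]))
big=cv2.resize(im[170:280,155:310],None,fx=5,fy=5,interpolation=cv2.INTER_CUBIC)
cv2.imwrite("pics/crop1.png",cv2.convertScaleAbs(big,alpha=1.8))
s=dict(np.load("scene0.npz"))
big=cv2.resize(s["image"][150:300,205:395],None,fx=4,fy=4,interpolation=cv2.INTER_CUBIC)
cv2.imwrite("pics/crop2.png",cv2.convertScaleAbs(big,alpha=1.8))
E
```

```text
top z 50.82151592083003
console ((559.2357177734375, 74.08873748779297), (237.63592529296875, 356.98260498046875), 1.9121630191802979)
[[ 75.  97.  98.  72.  73.]
 [ 73.  97. 101.  76.  71.]
 [ 73. 102.  97.  73.  72.]
 [ 74. 101. 101.  69.  73.]
 [ 72. 103. 101.  74.  75.]]
[[50. 50. 58. 51. 48.]
 [59. 67. 73. 63. 53.]
 [63. 72. 72. 77. 62.]
 [61. 67. 73. 64. 50.]
 [52. 65. 64. 49. 51.]]
```

View pics/crop1.png

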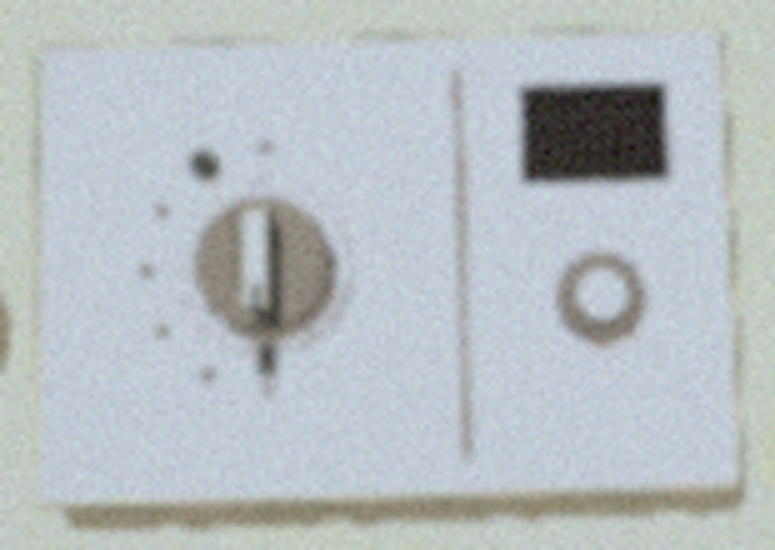

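View pics/crop2.png

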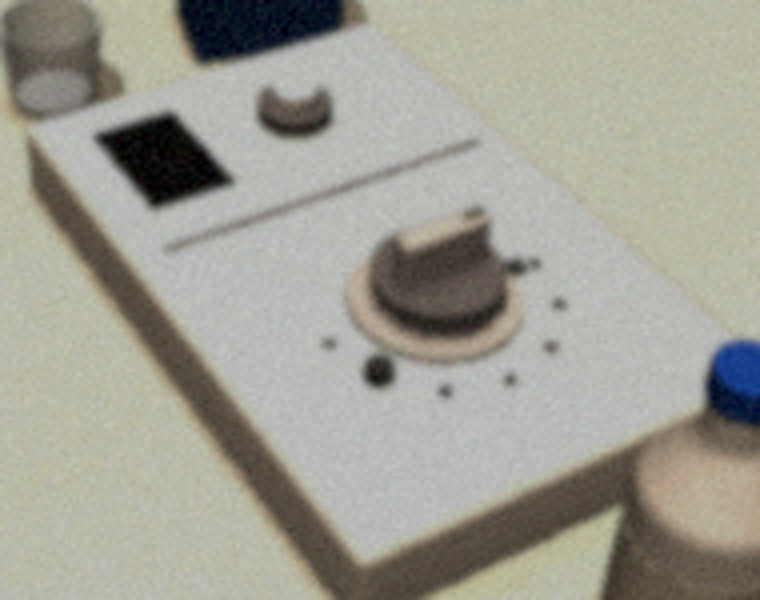

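```bash
python3 - <<'E'
from h import *
c=dict(np.load("top0.npz"));s=dict(np.load("scene0.npz"))
f=lambda pts,o,k:[(o[0]+(x+.5)/k-.5,o[1]+(y+.5)/k-.5) for x,y in pts]
T=lambda *p:f(p,(155,170),5); S=lambda *p:f(p,(205,150),4)
dT=ray(c,T((208,375),(162,332),(147,270),(162,210),(265,147)),50)[:,:2]
dS=ray(s,S((559,303),(550,347),(509,380),(445,391),(329,343)),50)[:,:2]
for d in(dT,dS):
    # stops 1,2,3,4,6 on a 62mm circle: rigid fit
    from scipy.optimize import least_squares
    a=np.deg2rad(30*np.array([1,2,3,4,6]))
    r=least_squares(lambda q:(q[:2]+62*np.c_[np.cos(q[2]-a),np.sin(q[2]-a)]-d).ravel(),[557,134,3.1])
    print("axis",r.x[:2].round(1),"start",np.rad2deg(r.x[2]).round(1),"rms",np.sqrt(np.mean(r.fun**2)).round(2))
print("peg",ray(c,T((205,165)),58)[0].round(1),ray(s,S((379,369)),56)[0].round(1))
print("nose top",ray(c,T((267,357)),54)[0].round(1),"bar",ray(c,T((257,212),(251,308)),100).round(1).tolist())
print("button",ray(c,T((603,295)),68)[0].round(1),ray(s,S((297,86)),68)[0].round(1))
E
```

```text
axis [557.8 134.1] start 182.0 rms 0.31
axis [557.5 132.9] start 181.9 rms 0.32
peg [609.4 166.   58. ] [610.4 166.2  56. ]
nose top [511.8 132.8  54. ] bar [[580.5, 133.5, 100.0], [533.7, 135.5, 100.0]]
button [542.7 -36.8  68. ] [539.9 -40.7  68. ]
```

Both views agree: the axis is at (557.6, 133.7), the start direction is 182°, and the peg lies at 32°, so 5 clicks. The button is at about (543, -37). Now the approach.

```bash
python3 -m crank '[[[-32.5,-23.3,0],[0,0,0],85],[[-32.5,-23.3,0],[0,0,0],85],[[-32.5,-23.3,0],[0,0,0],85],[[-32.5,-23.3,0],[0,0,0],85],[[-32.5,-23.3,0],[0,0,0],85],[[-32.5,-23.3,0],[0,0,0],85],[[-32.5,-23.3,0],[0,0,0],85],[[0,0,0],[0,0,0],85]]' 40
python3 -m crank '[[[-32.5,-23.3,0],[0,0,0],60],[[-32.5,-23.3,0],[0,0,0],60],[[-32.5,-23.3,0],[0,0,0],60],[[-32.5,-23.3,0],[0,0,0],50],[[-32.5,-23.3,0],[0,0,0],50],[[-32.5,-23.3,0],[0,0,0],50],[[-32.5,-23.3,0],[0,0,0],50],[[0,0,0],[0,0,0],50]]'
python3 -m crank '[[[0,0,0],[0,0,-0.1134],50],[[0,0,0],[0,0,-0.1134],50],[[0,0,0],[0,0,-0.1134],50],[[0,0,0],[0,0,-0.1134],50],[[0,0,0],[0,0,0],50],[[0,0,0],[0,0,0],50]]'
python3 - <<'E'
from rig import env
import numpy as np
print({k:np.round(v,3).tolist() for k,v in env.read_state().items()})
E
```

```text
clock: 0.9
tcp_pos: [419.0, 370.0, 231.4]
orientation: [[-0.911, 0.413, 0.001], [0.413, 0.911, -0.002], [-0.001, -0.001, -1.0]]
contact_force: [0.1, 0.9, -0.3]
width: 0.995
clock: 1.7
tcp_pos: [559.5, 128.4, 231.3]
orientation: [[-0.911, 0.413, 0.001], [0.413, 0.911, -0.002], [-0.001, -0.001, -1.0]]
contact_force: [-0.5, 0.3, 1.0]
width: 0.586
clock: 2.3
tcp_pos: [557.4, 133.8, 231.2]
orientation: [[-1.0, -0.031, -0.0], [-0.031, 1.0, -0.0], [0.0, -0.0, -1.0]]
contact_force: [1.0, 0.2, 0.2]
width: 0.585
{'clock': 2.3, 'joint_pos': [-31.778, 15.091, 14.239, 105.98, -4.269, 59.462, 75.964], 'qvel': [-0.241, -0.005, 0.401, 0.007, -0.091, 0.009, -0.197], 'effort': [0.25, -72.546, 4.182, -44.494, 0.04, 0.005, 0.608], 'tcp_pos': [557.361, 133.819, 231.174], 'orientation': [[-1.0, -0.031, -0.0], [-0.031, 1.0, -0.0], [0.0, -0.0, -1.0]], 'contact_force': [0.978, 0.248, 0.228], 'torque': [-0.015, -0.007, 0.025], 'width': 0.585}
```

```bash
python3 -m crank '[[[0,0,40],[0,0,0],50],[[0,0,40],[0,0,0],50],[[0,0,35],[0,0,0],50],[[0,0,0],[0,0,0],50],[[0,0,0],[0,0,0],50]]'
python3 - <<'E'
from rig import env
import cv2,numpy as np
s=env.read_state();print(s["tcp_pos"],s["contact_force"])
a=env.read_camera("scene")["image"][150:270,240:400];b=env.read_camera("top")["image"][170:290,140:300]
i=np.hstack([cv2.resize(x,None,fx=2.5,fy=2.5,interpolation=2) for x in(a,b)])
cv2.imwrite("pics/c3.png",cv2.convertScaleAbs(i,alpha=1.8))
E
```

```text
clock: 2.8
tcp_pos: [557.6, 133.6, 116.8]
orientation: [[-0.999, -0.033, -0.001], [-0.033, 0.999, -0.001], [0.001, -0.001, -1.0]]
contact_force: [-0.0, 0.6, 1.0]
width: 0.588
[557.59369777 133.59480072 116.82105247] [-0.03212479  0.64311312  0.98554304]
```

View pics/c3.png

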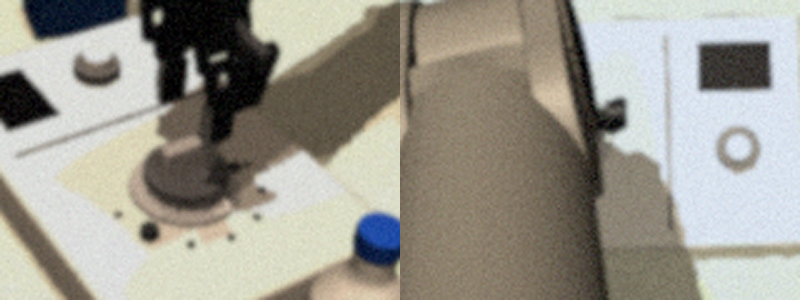

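The left half (scene) shows the fingers at (172,100) and (217,140) straddling the bar, seen at (182,147); the right half (top) shows the arm hiding the dial. I'll go down beside the bar and pinch above the collar.

```bash
python3 -m crank '[[[0,0,10],[0,0,0],50],[[0,0,10],[0,0,0],50],[[0,0,7],[0,0,0],50],[[0,0,0],[0,0,0],50]]'
python3 -m crank '[[[0,0,0],[0,0,0],5],[[0,0,0],[0,0,0],5],[[0,0,0],[0,0,0],5],[[0,0,0],[0,0,0],5],[[0,0,0],[0,0,0],5],[[0,0,0],[0,0,0],5]]' 40
```

```text
clock: 3.3
tcp_pos: [556.8, 133.4, 88.2]
orientation: [[-0.999, -0.035, -0.002], [-0.035, 0.999, -0.001], [0.002, -0.001, -1.0]]
contact_force: [-0.8, 0.4, -0.2]
width: 0.585
clock: 3.9
tcp_pos: [557.7, 133.6, 89.5]
orientation: [[-0.999, -0.035, 0.0], [-0.035, 0.999, 0.0], [-0.0, 0.0, -1.0]]
contact_force: [1.0, 1.2, -0.1]
width: 0.149
```

```bash
python3 -m crank '[[[0,0,3],[0,0,0],5],[[0,0,3],[0,0,0],5],[[0,0,3],[0,0,0],5],[[0,0,0],[0,0,0],5],[[0,0,0],[0,0,0],5]]'
for i in 1 2 3 ; do python3 -m crank '[[[0,0,1.5],[0,0,0],5],[[0,0,0],[0,0,0],5],[[0,0,0],[0,0,0],5]]' | grep -E "tcp|force"; done
```

```text
clock: 4.4
tcp_pos: [557.6, 133.6, 80.2]
orientation: [[-0.999, -0.035, -0.0], [-0.035, 0.999, -0.0], [0.0, -0.0, -1.0]]
contact_force: [1.8, 1.2, 0.8]
width: 0.149
tcp_pos: [557.6, 133.6, 78.9]
contact_force: [1.4, 1.4, 0.7]
tcp_pos: [557.6, 133.6, 77.3]
contact_force: [2.1, 1.7, 2.0]
tcp_pos: [557.6, 133.6, 75.8]
contact_force: [3.0, 1.4, 1.6]
```

```bash
for i in 1 2 3 ; do python3 -m crank '[[[0,0,1.5],[0,0,0],5],[[0,0,0],[0,0,0],5],[[0,0,0],[0,0,0],5]]' | grep -E "tcp|force"; done
```

```text
tcp_pos: [557.5, 133.6, 74.3]
contact_force: [2.0, 1.9, 1.4]
tcp_pos: [557.6, 133.6, 73.0]
contact_force: [1.8, 0.9, 5.8]
tcp_pos: [557.6, 133.6, 71.7]
contact_force: [-0.3, 1.5, 9.8]
```

```bash
for i in 1 2; do python3 -m crank '[[[0,0,1.5],[0,0,0],5],[[0,0,0],[0,0,0],5],[[0,0,0],[0,0,0],5]]' | grep -E "tcp|force"; done
```

```text
tcp_pos: [557.7, 133.6, 70.4]
contact_force: [-1.9, 1.3, 12.6]
tcp_pos: [557.7, 133.7, 69.0]
contact_force: [-3.0, 1.9, 17.1]
```

```bash
python3 -m crank '[[[0,0,1.1],[0,0,0],5],[[0,0,0],[0,0,0],5],[[0,0,0],[0,0,0],5]]' | grep -E "tcp|force"
python3 -m crank '[[[0,0,0],[0,0,0.065],5],[[0,0,0],[0,0,0.065],5],[[0,0,0],[0,0,0],5],[[0,0,0],[0,0,0],5]]'; python3 -c "
from rig import env
s=env.read_state();print(s['torque'],s['joint_pos'][6])"
```

```text
tcp_pos: [557.7, 133.6, 68.0]
contact_force: [-2.8, 1.6, 18.4]
clock: 7.5
tcp_pos: [557.8, 133.6, 68.1]
orientation: [[-0.995, 0.095, 0.001], [0.095, 0.995, 0.0], [-0.001, 0.0, -1.0]]
contact_force: [-1.7, 0.2, 19.0]
width: 0.146
[0.06526791 0.50453748 0.11469681] 73.30427560771817
```

```bash
cat > t.sh <<'E'
python3 -c "
from rig import env
import numpy as np
s=env.read_state();R=s['orientation'];print('Tz',round(s['torque'][2],3),'f',np.round(s['contact_force'],1),'ang',round(np.degrees(np.arctan2(R[1][0],R[0][0]))%360,1),'tcp',np.round(s['tcp_pos'],1),'w',round(s['width'],3),'j7',round(s['joint_pos'][6],1))"
E
for i in 1 2; do python3 -m crank '[[[0,0,0],[0,0,0.065],5],[[0,0,0],[0,0,0],5]]'>/dev/null; sh t.sh; done
```

```text
Tz -0.045 f [-2.4  0.3 17.6] ang 170.7 tcp [557.7 133.6  68. ] w 0.145 j7 70.1
Tz -0.05 f [-2.3  0.3 18.4] ang 166.9 tcp [557.7 133.5  68. ] w 0.148 j7 67.0
```

The torque stays small and changes sign past mid-click, so the lock is free. I'll continue click by click.

```bash
python3 -m crank '[[[0,0,0],[0,0,0.065],5],[[0,0,0],[0,0,0.065],5],[[0,0,0],[0,0,0.065],5],[[0,0,0],[0,0,0.065],5],[[0,0,0],[0,0,0],5],[[0,0,0],[0,0,0],5]]'>/dev/null; sh t.sh
for i in 1 2; do python3 -m crank '[[[0,0,0],[0,0,0.0654],5],[[0,0,0],[0,0,0.0654],5],[[0,0,0],[0,0,0.0654],5],[[0,0,0],[0,0,0.0654],5],[[0,0,0],[0,0,0],5],[[0,0,0],[0,0,0],5]]'>/dev/null; sh t.sh;done
```

```text
Tz -0.056 f [-2.4  0.2 18.1] ang 152.2 tcp [557.7 133.4  68. ] w 0.146 j7 54.8
Tz -0.062 f [-3.3 -1.1 18.8] ang 137.2 tcp [557.7 133.3  68. ] w 0.148 j7 42.5
Tz -0.055 f [-2.3 -0.3 19.4] ang 122.2 tcp [557.5 133.2  67.9] w 0.146 j7 30.2
```

```bash
for i in 1 2; do python3 -m crank '[[[0,0,0],[0,0,0.0654],5],[[0,0,0],[0,0,0.0654],5],[[0,0,0],[0,0,0.0654],5],[[0,0,0],[0,0,0.0654],5],[[0,0,0],[0,0,0.0654],5],[[0,0,0],[0,0,0.0654],5],[[0,0,0],[0,0,0.0654],5],[[0,0,0],[0,0,0.0654],5]]'>/dev/null;  python3 -m crank '[[[0,0,0],[0,0,0],5],[[0,0,0],[0,0,0],5]]'>/dev/null; sh t.sh;done
```

```text
Tz -0.125 f [-4.1 -0.7 19.9] ang 92.2 tcp [557.3 133.2  67.8] w 0.15 j7 6.1
Tz -0.097 f [-5.3 -0.5 20.2] ang 62.2 tcp [557.1 133.3  67.7] w 0.145 j7 -17.8
```

```bash
python3 -m crank '[[[0,0,0],[0,0,0.0654],5],[[0,0,0],[0,0,0.0654],5],[[0,0,0],[0,0,0.0654],5],[[0,0,0],[0,0,0.0654],5],[[0,0,0],[0,0,0.0654],5],[[0,0,0],[0,0,0.0654],5],[[0,0,0],[0,0,0.0654],5],[[0,0,0],[0,0,0.0654],5]]'>/dev/null;  python3 -m crank '[[[0,0,0],[0,0,0],5],[[0,0,0],[0,0,0],5]]'>/dev/null; sh t.sh
python3 -m crank '[[[0,0,-2],[0,0,0],5],[[0,0,-2],[0,0,0],5],[[0,0,-2],[0,0,0],5],[[0,0,-2],[0,0,0],5],[[0,0,-2],[0,0,0],5],[[0,0,0],[0,0,0],5]]'>/dev/null; sh t.sh
python3 -m crank '[[[0,0,0],[0,0,0],48],[[0,0,0],[0,0,0],48],[[0,0,0],[0,0,0],48],[[0,0,0],[0,0,0],48],[[0,0,0],[0,0,0],48],[[0,0,0],[0,0,0],48]]'>/dev/null; sh t.sh
```

```text
Tz -0.112 f [-6.6  0.8 18.4] ang 32.3 tcp [557.  133.4  67.6] w 0.148 j7 -41.5
Tz -0.067 f [-2.6  0.5  0.6] ang 32.3 tcp [556.9 133.4  77.1] w 0.147 j7 -42.1
Tz 0.005 f [-0.4  0.7  0.5] ang 32.3 tcp [557.5 133.6  77.2] w 0.562 j7 -42.1
```

The collar is up and released. I'll lift, move over the button with the fingers shut, and look at the dial.

```bash
python3 -m crank '[[[0,0,-20],[0,0,0],48],[[0,0,-30],[0,0,0],48],[[0,0,-30],[0,0,0],48],[[-20.7,27.2,0],[0,0,0],48],[[-20.7,27.2,0],[0,0,0],0],[[-20.7,27.2,0],[0,0,0],0],[[-20.7,27.2,0],[0,0,0],0],[[-20.7,27.2,0],[0,0,0],0]]'>/dev/null
python3 -m crank '[[[0,0,15],[0,0,0],0],[[0,0,20],[0,0,0],0],[[0,0,20],[0,0,0],0],[[0,0,0],[0,0,0],0],[[0,0,0],[0,0,0],0],[[0,0,0],[0,0,0],0]]'>/dev/null; sh t.sh
python3 - <<'E'
from rig import env
import cv2,numpy as np
c=env.read_camera("scene");a=c["image"][140:270,220:390];b=env.read_camera("top")["image"][165:295,150:320]
i=np.hstack([cv2.resize(x,None,fx=2.3,fy=2.3,interpolation=2) for x in(a,b)])
cv2.imwrite("pics/c4.png",cv2.convertScaleAbs(i,alpha=1.8))
E
```

```text
Tz -0.07 f [0.9 0.4 0.2] ang 32.3 tcp [543.1 -36.7 103. ] w 0.005 j7 -27.5
```

View pics/c4.png

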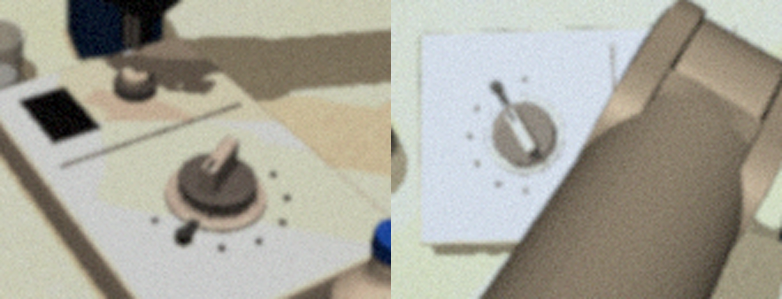

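Both views show the nose pointing at the peg: scene (185,232), top (499,92). The fingertips are over the button. Pressing it now.

```bash
python3 -m crank '[[[0,0,15],[0,0,0],0],[[0,0,15],[0,0,0],0],[[0,0,0],[0,0,0],0],[[0,0,0],[0,0,0],0]]'>/dev/null; sh t.sh
for i in 1 2 3 4 5; do python3 -m crank '[[[0,0,2],[0,0,0],0],[[0,0,0],[0,0,0],0],[[0,0,0],[0,0,0],0]]'>/dev/null; sh t.sh;done
```

```text
Tz 0.01 f [-0.7 -0.1  1.5] ang 32.3 tcp [542.2 -36.9  71.8] w 0.002 j7 -25.3
Tz 0.03 f [-0.6 -1.8  2.7] ang 32.3 tcp [542.6 -36.9  70.4] w -0.004 j7 -25.2
Tz -0.079 f [-0.  -2.1  3.9] ang 32.3 tcp [542.8 -36.9  68.3] w 0.001 j7 -25.0
Tz 0.013 f [-1.1 -2.2  5.3] ang 32.3 tcp [542.8 -36.8  66.3] w -0.002 j7 -24.9
Tz 0.022 f [-12.    0.   39.6] ang 32.3 tcp [542.9 -36.9  65.6] w 0.004 j7 -24.7
Tz 0.023 f [-23.2   2.8  77.3] ang 32.2 tcp [543.2 -37.   65. ] w 0.001 j7 -24.6
```

The button bottomed: the spring force rose to about 5.3 N, then a hard stop after about 6 mm. The loop ran on to 77 N, so I'll release now.

```bash
python3 -m crank '[[[0,0,-4],[0,0,0],0],[[0,0,-10],[0,0,0],0],[[0,0,-40],[0,0,0],0],[[0,0,-40],[0,0,0],0],[[0,0,-40],[0,0,0],0],[[0,0,0],[0,0,0],0]]'>/dev/null
python3 -m crank '[[[-40,0,0],[0,0,0],0],[[-40,0,0],[0,0,0],0],[[-40,0,0],[0,0,0],0],[[-20,20,0],[0,0,0],0],[[0,30,0],[0,0,0],0],[[0,0,0],[0,0,0],0],[[0,0,0],[0,0,0],0]]'>/dev/null; sh t.sh
python3 - <<'E'
from rig import env
import cv2,numpy as np
c=env.read_camera("scene");t=env.read_camera("top");a=c["image"][90:340,180:420]
a=cv2.resize(a,None,fx=1.6,fy=1.6,interpolation=2);b=cv2.resize(t["image"][165:290,100:370],None,fx=1.4,fy=1.4,interpolation=2)
b=cv2.copyMakeBorder(b,0,400-b.shape[0],0,0,0)
cv2.imwrite("pics/c5.png",cv2.convertScaleAbs(np.hstack([a,b]),alpha=1.8));print(env.read_state()["clock"])
from h import proj
W=proj(t,[[542.8,-36.7,68]])[0];u,v=np.round(W).astype(int);Z=t["z_map"][v-2:v+3,u-2:u+3];p=cv2.undistortPoints(np.float64([[[u,v]]]),t["mtx"],t["distortion"]).ravel()
z=np.median(Z);print("btn world",t["R"].T@(np.array([p[0]*z,p[1]*z,z])-t["t"]))
E
```

```text
Tz -0.012 f [-0.4  0.2  0.1] ang 32.2 tcp [ 449.5 -152.3  196.2] w -0.005 j7 -25.9
18.7
btn world [541.35604427 -36.07205129  72.31590292]
```

View pics/c5.png

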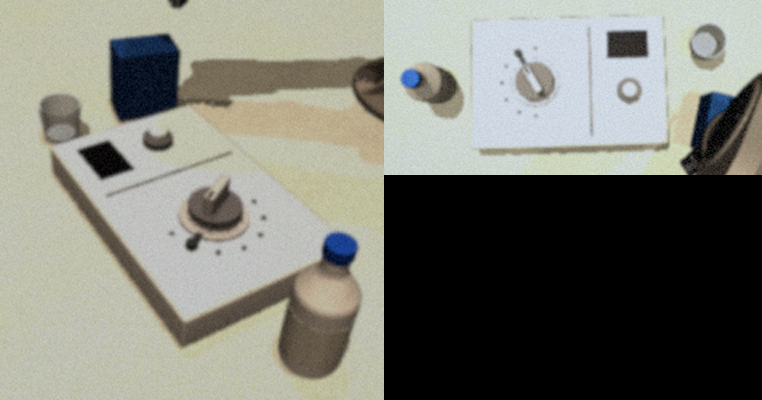

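The dial nose is on the peg (scene (192,243), top (519,53)). The button is back up, at the same depth reading as before, and the bottle, carton and cup are standing where they were.

```bash
python3 -c "
from rig import env
print(env.job_done())"
```

```text
the job is handed in; nothing more can be done
None
```

The dial is set to the peg's stop, 5 clicks clockwise of the start, and the start button was pressed and came back up. I handed the job in at about 19 s.

- **Dial:** I pinched the bar and pressed the collar about 4.5–5 mm in, at 18–20 N. Twisting torque never read above 0.13 N m, so it was not forced against the lock. When I let go, the force fell to zero, which fits the collar popping up. The last pictures from both cameras show the nose on the peg.
- **Start button:** I pressed it through about 6 mm to a hard stop, then released it. Its top then read 72 mm high, the same as before the press.
- **Surroundings:** The bottle, carton and cup look untouched, and the arm ended clear of everything with no contact force.

- **Too hard a press:** The last two steps on the button went further than needed. The wrist force peaked at about 77 N, under the 120 N limit, and only the fingertips were pressing.
- **Height mismatch:** Both touch and depth camera put the button top about 3–4 mm higher than the expected 68 mm. I took this as measuring error, because the travel agreed with the given 6 mm.

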